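Shut the filled kettle's lid and switch the kettle on

TASK

The kettle has been filled for tea and its lid still stands open, and with the lid open it would never switch itself off. With the fingertips, gently push the lid fully shut, then press down the outer end of the rocker switch on top of the handle until it is on, and draw back. Never lift, tip or shift the kettle on its base, and leave everything else on the worktop undisturbed.

Things in the scene. Friction and masses are not known exactly. Their poses are not given: they have to be found in the camera images.
- kettle: sage-green jug kettle, 950 to 1300 g, standing loose on its power base, 228 mm tall. Origin on its underside, z up; the handle is toward its -y, the spout toward its +y, the jug's axis at y = +31 mm, jug radius about 80 mm. The top of the jug is flat at z = 226; its rear part (y -33 to -2) is fixed, the lid is the rest. Handle 28 mm wide (x), from y = -34 out to -105, its top at z = 212
- kettle_lid (a joint): angle of the kettle's hinged lid: 0 = shut (stop), grows as it opens to 1.40 (nearly upright). It starts open by 0.9 to 1.3. Stiff hinge (about 0.05 N m of friction): the lid stays where it is left, about 1 N at its edge moves it
- kettle_switch (a joint): angle of the rocker switch on top of the handle: 0 = off (flat), 0.1745 = on (stop). Its outer end, away from the jug, goes down about 2 mm for on; it stays as left. Friction about 0.02 N m: 2 to 3 N on the outer end moves it, then it meets its stop
- lid_hinge (a point): middle of the lid's hinge line, at (0, -1.5, 225.5) mm in the kettle's frame; the point's axes are the kettle's. The hinge runs along x
- lid_edge (a point): middle of the lid's free (spout side) edge, 95 mm from the hinge line; moves with the lid. Shut, it lies at (0, 94, 225.5) mm in the kettle's frame. The lid is 8 mm thick, a disc of 64 mm radius cut straight along the hinge line (128 mm wide there, with a small flush oval of wood on its upper face; open, it leans from the hinge up toward the spout, its upper face toward the handle
- switch_end (a point): on the upper face of the rocker near its outer end, at (0, -77, 220) mm in the kettle's frame when off; moves with the rocker. The rocker is 18 mm wide (x) and reaches from y = -63 to y = -79 (outer end), 8 mm above the handle; it pivots about y = -67, so only a push farther out than that, best on the last few mm of the outer end or half over it, switches it on
- kettle_base: round power base under the kettle, sage and black, diameter 160, 19 mm high, does not move; origin at the centre of its underside; the kettle's origin lies 31 mm to its -y and 19 mm up, same yaw. Against the wall behind stand, fixed, a kitchen roll (320 mm tall), an oil bottle (268) and a crock of utensils (333), and in the corner a toaster (191)
- caddy_tea: white tea caddy with a hinged bamboo lid (shut) and knob, 106 x 102 x 152 mm; loose bystander; origin at the centre of its underside
- mug_a: mug, blue above and white below, 82 x 114 x 91 mm with its handle; loose bystander; origin on its underside, handle toward its -y
- mug_b: cream mug on the drainer, 84 x 122 x 106 mm with its handle; loose bystander; origin on its underside, handle toward its -y
- tumbler: clear drinking glass on the sink's drainer, diameter 80, height 91 mm; loose bystander; origin at the centre of its underside
- teaspoon: steel teaspoon lying on the drainer, 130 x 26 x 11 mm, long along its x; loose bystander; origin at the centre of its underside
- pepper_mill: dark wooden pepper mill, diameter 58, height 160 mm; loose bystander behind the kettle; origin at the centre of its underside
- salt_shaker: glass salt shaker, diameter 44, height 90 mm; loose bystander behind the kettle; origin at the centre of its underside

How it is judged:
By the outcome, as a careful person would: the job done as asked, in the order asked, and still so for the second after the job is handed in, with the robot touching nothing.
It also fails if it takes over 45 s, if anything falls off the work surface, if the arm or the gripper's body presses on something with over 40 N, if the wrist force passes 120 N, or if a joint passes its speed limit or range.

ROBOT

A 6-joint arm with a two-finger parallel gripper is mounted at the origin on a cart in front of the work surface, level with it; the furniture and walls round the work are solid. World frame = base frame: x ahead of the robot, y to its left, z up, the work surface at z = 0. Lengths are in m, angles in rad, forces in N, time in s.
With the tool pointing down it reaches from about 0.35 to 0.775 m from the base axis. Payload 7.3 kg.
Tool frame: the origin (TCP) lies at the very end of the fingers, on their centre line; the grasp point (between the pads) lies 19 mm behind it; z points along the fingers, y is the line along which they close (so a half turn about z gives the same grasp; the last joint's range is limited). The gripper opens to 92 mm and grips with 3 to 60 N. Pads are 19 mm wide; open, the fingers measure 130 mm over their backs; the gripper's body (75 mm by 190 mm) begins 47 mm behind the grasp point.
Start: joints at [-1.355, 0.342, 1.524, -0, 1.275, -0.146], TCP at [0.186, -0.491, 0.227] pointing down, gripper open.
Joint ranges: [-2.53, 2.53], [-0.77, 2.02], [0.04, 2.7], [-1, 4.14], [0.28, 2.66], [-3.11, 3.11]. Speed limits (rad/s): [2.57, 2.57, 3.14, 3.14, 3.14, 3.14].

INTERFACE

Orientations are given as [roll, pitch, yaw] about the fixed x, y, z axes, in that order (R = Rz(yaw) Ry(pitch) Rx(roll)).
In Python, from cell import observe, read_camera, get_calibration, hand_in, search_frame gives the robot as it stands.
- The arm moves only by the tool step_arm, never from a script. Its argument "commands" is a list of rows, each an object with "translation": the shift along the tool's x, y, z in mm, a list of three; "roll": the turn about the tool's z in rad. In form: [{"translation": [x, y, z], "roll": roll}, ...]. A call has 1 to 20 rows; each row shifts and turns the commanded pose from where the row before left it, along the tool's axes as they then stand; what a row does not reach is not made up. A row lasts 1/12 s, in which the tool goes at most 41.7 mm and 7.16 degrees, less where a joint would pass 70% of its speed; a pose out of reach is approached as far as the arm can. A call is refused whole if a number of a shift passes 41.7 or a number of a turn 0.125, either way. A call with a gripper value outside its range is refused whole. "fingers" is the opening, from 0 (shut) to 1 (fully open), set as the call begins (left out, the last holds). The fingers move at their own pace and stop on an object; "grip_force" is the grip in N (left out, the last holds). Time passes only in rows, so rows that do not move let the fingers close. It gives the time, the measured TCP pose, the force, the opening and the grip force at its end, in the units of the state.
- observe(): the state, without advancing time (a new reading comes with each control period).
- read_camera(name): name is "scene" or "top"; returns the picture (384x512x3 uint8, red, green, blue); there is no depth.
- get_calibration(name): a dict with "camera_matrix" (3x3 intrinsics, pixels), "dist_coeffs" ([k1, k2, p1, p2, k3] as OpenCV has them; the pictures are not rectified), "world_from_camera" (4x4, takes a point from camera to world coordinates). Camera axes: x right, y up, looking along -z (the intrinsics and any distortion apply to the point x, -y, -z); pixel columns grow to the right and rows downward; lengths in m; the calibration is good to about 2 mm. A picture is of the moment at which its call begins. get_calibration takes no time and is no camera call.
- hand_in(): hands the job in; it is judged then, once.
Trained networks look in the newest picture that a camera, given by its name, has taken for a name from the list of things; names that differ only in an ending like _2 or _b are one class to them, and where a whole thing is asked for, a point or a joint stands for the part that bears it (a point fixed in the world has none). Each returns a list of dicts, best first, with "confidence" (0 to 1); they miss things now and then, are a little off and sometimes report something else, mostly with a low value. They report only what shows in the picture. A call takes as long as a camera call.
- search_frame(camera, name): "at" ([x, y, z] in m, in world coordinates, good to about 4 mm: the middle of the surface that is visible of it).
The state is a dict: "time": time; "qpos": joint angles; "qvel": joint speeds; "joint_efforts": joint torques, N m; "tool_pos": TCP position; "tool_rot": TCP orientation; "contact_force": force on the tool from outside, world axes, zero at the start; "torque": the same for the moment, N m; "opening": finger opening in m; "grip_force": force on a finger pad.
Only numpy, scipy, OpenCV 4.12 (cv2) and the standard library are available. Lean on these libraries where they do the work, as an engineer would, in place of code of your own. Each camera call takes 0.05 s, during which the arm holds its last target. There are 200 camera calls.

## Working session

There is one attempt and no reset: what is moved stays moved. The work goes in short steps, Python scripts to look and compute and a tool call to move; the robot and the scene stay as the last step left them, time stands still between calls to the robot, and variables do not carry over. Pictures are saved under pics/ and viewed, at most 10 in all, crops included, and the job is handed in when it is done.

Besides the shell and the picture viewer there is one more tool, called after "Emit:" as name(argument=value, ...) on one line, values as JSON. step_arm: Moves the arm, as the interface text tells. Its arguments: {"type":"object","properties":{"commands":{"type":"array"},"fingers":{"type":"number"},"grip_force":{"type":"number"}},"required":["commands"]}

```bash
mkdir -p pics
python3 - <<'E'
from cell import *
import cv2,numpy as np
for c in("scene","top"):
    im=read_camera(c); cv2.imwrite(f"pics/{c}0.png",im[:,:,::-1])
    for n in("kettle","lid_hinge","lid_edge","switch_end","kettle_base"):
        try: print(c,n,[(np.round(d["at"],4).tolist(),round(d["confidence"],2)) for d in search_frame(c,n)[:2]])
        except Exception as e: print(c,n,e)
    print(np.round(get_calibration(c)["world_from_camera"],3).tolist())
s=observe();print(s["time"],s["tool_pos"],s["tool_rot"],s["opening"])
E
```

```text
scene kettle [([0.5643, 0.231, 0.1842], 0.96), ([0.6943, -0.0066, 0.067], 0.7)]
scene lid_hinge [([0.5593, 0.2297, 0.1823], 0.6)]
scene lid_edge [([0.5742, 0.2601, 0.2829], 0.88)]
scene switch_end [([0.5653, 0.205, 0.0152], 0.27)]
scene kettle_base [([0.5643, 0.2043, 0.0158], 0.5), ([0.6915, -0.0052, 0.0684], 0.22)]
[[0.987, 0.116, -0.115, 0.501], [-0.162, 0.767, -0.62, -0.48], [0.016, 0.631, 0.776, 0.978], [0.0, 0.0, 0.0, 1.0]]
top kettle [([0.5625, 0.2557, 0.2476], 0.58)]
top lid_hinge [([0.5621, 0.2619, 0.245], 0.8)]
top lid_edge [([0.5748, 0.272, 0.2859], 0.8)]
top switch_end []
top kettle_base [([0.7995, -0.0289, 0.0349], 0.18)]
[[0.009, 0.995, -0.102, 0.507], [-1.0, 0.011, 0.019, 0.177], [0.02, 0.102, 0.995, 1.266], [0.0, 0.0, 0.0, 1.0]]
0.6 [ 0.18587266 -0.49100774  0.2267562 ] [ 3.14149172e+00 -1.41204568e-06  3.61849210e-01] 0.0917440801345984
```

View pics/scene0.png

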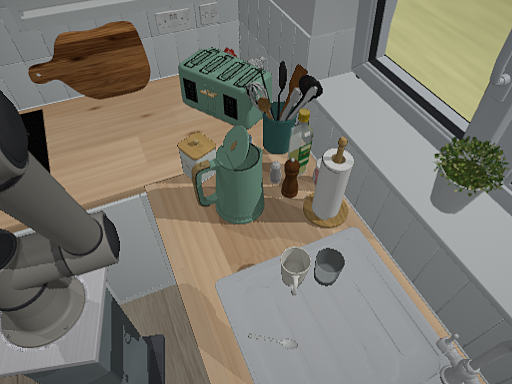

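View pics/top0.png

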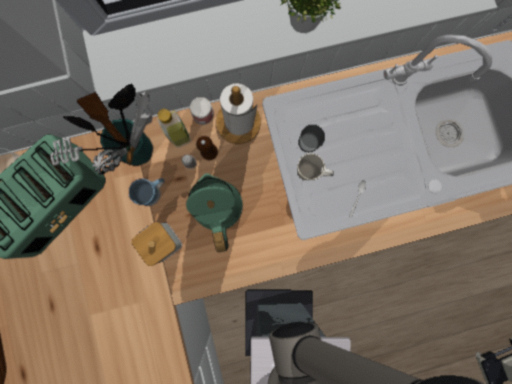

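The kettle stands around x≈0.56, y≈0.26 with its handle toward the robot (scene px 235,190; top px 214,205, handle end 219,248), and the lid is open. I'll zoom in on both views.

Run:
```python
import cv2,numpy as np
a=cv2.imread("pics/scene0.png")[115:235,180:280]; b=cv2.imread("pics/top0.png")[160:260,160:260]
a=cv2.resize(a,(400,480),interpolation=cv2.INTER_CUBIC);b=cv2.resize(b,(400,400),interpolation=cv2.INTER_CUBIC)
o=np.zeros((480,800,3),np.uint8);o[:,:400]=a;o[:400,400:]=b
cv2.imwrite("pics/crop.png",o)
```

```text
(no output)
```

View pics/crop.png

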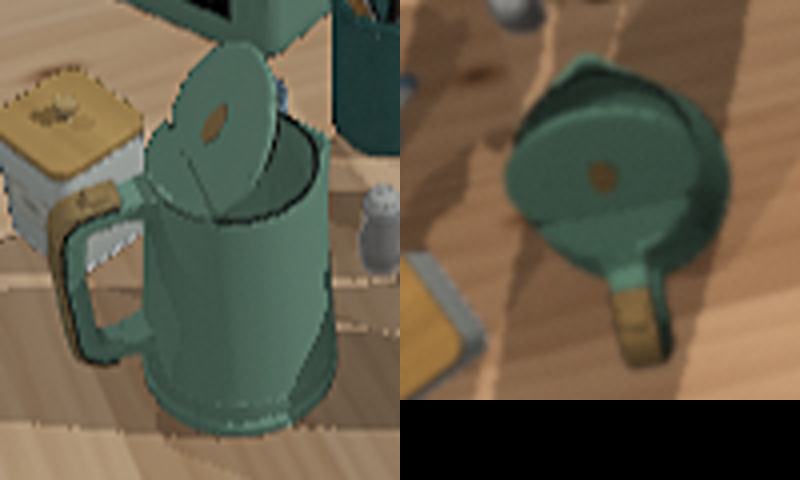

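```bash
cat > h.py <<'E'
from cell import *
import cv2,numpy as np
from scipy.optimize import least_squares
CAL={c:get_calibration(c) for c in("scene","top")}
def proj(c,P):
    k=CAL[c];W=np.linalg.inv(k["world_from_camera"]);P=np.atleast_2d(P)
    p=(P@W[:3,:3].T+W[:3,3])*[1,-1,-1]
    return cv2.projectPoints(p,np.zeros(3),np.zeros(3),np.array(k["camera_matrix"]),np.array(k["dist_coeffs"]))[0][:,0]
def world(q,p,lid=False):  # q=x,y,yaw,ang ; p mm kettle frame (lid pts as shut)
    p=np.atleast_2d(p).astype(float).copy()
    if lid:
        d=p[:,1]+1.5;h=p[:,2]-225.5
        p[:,1]=-1.5+d*np.cos(q[3])-h*np.sin(q[3]);p[:,2]=225.5+d*np.sin(q[3])+h*np.cos(q[3])
    c,s=np.cos(q[2]),np.sin(q[2])
    return np.c_[q[0]+(c*p[:,0]-s*p[:,1])/1e3,q[1]+(s*p[:,0]+c*p[:,1])/1e3,.019+p[:,2]/1e3]
E
cat > fit.py <<'E'
from h import *
S=lambda x,y:(180+x/4,115+y/4); T=lambda x,y:(160+(x-400)/4,160+y/4)
C=[("top",(-55,-1.5,226),0,T(540,222)),("top",(55,-1.5,226),0,T(690,203)),("top",(0,-33,226),0,T(628,268)),
("top",(0,31,226),1,T(603,177)),("scene",(0,31,226),1,S(214,122)),("top",(0,94,226),1,T(600,105)),("scene",(0,94,226),1,S(240,42)),
("scene",(55,-1.5,226),0,S(213,220)),("top",(-64,31,226),1,T(507,170)),("top",(64,31,226),1,T(700,150))]
f=lambda q:np.concatenate([proj(c,world(q,p,l))[0]-u for c,p,l,u in C])
r=least_squares(f,[.55,.25,-1.5,1.1],loss="soft_l1",f_scale=1.)
q=r.x;print(np.round(q,4));print(np.round(f(q).reshape(-1,2),1).tolist())
np.save("q.npy",q)
print("hinge,edge,switch",np.round(world(q,[0,-1.5,225.5]),4),np.round(world(q,[0,94,225.5],1),4),np.round(world(q,[0,-77,220]),4))
t=np.linspace(0,6.283,80);ci=lambda R,cy,z:np.c_[R*np.cos(t),cy+R*np.sin(t),z+0*t]
L=ci(64,31,225.5);L=L[L[:,1]>-2]
cur=[(ci(64,31,226),0),(L,1),(ci(80,31,-19),0),(np.array([[x,y,220] for x,y in((-9,-63),(9,-63),(9,-79),(-9,-79),(-9,-63))]),0),
(np.array([[x,y,212] for x,y in((-14,-34),(14,-34),(14,-105),(-14,-105),(-14,-34))]),0)]
o=np.zeros((480,800,3),np.uint8)
for c,x0,y0,w,h,ox in(("scene",180,115,100,120,0),("top",160,160,100,100,400)):
    im=cv2.resize(cv2.imread(f"pics/{c}0.png")[y0:y0+h,x0:x0+w],(w*4,h*4),interpolation=cv2.INTER_CUBIC)
    for P,l in cur:
        u=((proj(c,world(q,P,l))-[x0,y0]+.5)*4).astype(int);cv2.polylines(im,[u.reshape(-1,1,2)],False,(0,0,255),1)
    o[:h*4,ox:ox+400]=im
import sys;cv2.imwrite(sys.argv[1],o)
E
python3 fit.py pics/fit1.png
```

```text
[ 0.5464  0.2635 -1.3783  0.9284]
[[-2.2, -0.1], [1.4, -2.9], [-1.6, -3.6], [0.5, -0.3], [-0.3, 2.3], [-3.2, 1.4], [5.8, 5.5], [-0.1, -0.7], [-0.0, 5.9], [0.7, 1.9]]
hinge,edge,switch [[0.5449 0.2632 0.2445]] [[0.6011 0.2742 0.321 ]] [[0.4708 0.2488 0.239 ]]
```

View pics/fit1.png

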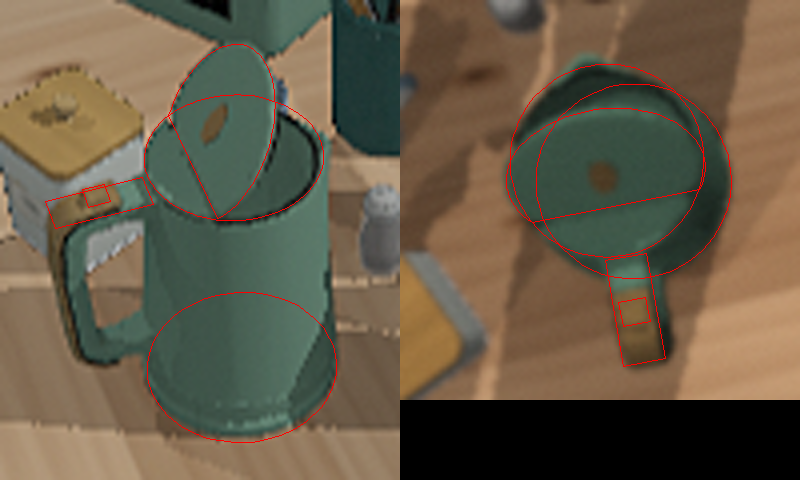

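The overlay fits both views well: lid about 0.93 rad open, switch end near (0.471, 0.249, 0.239). Next I lift, close the fingers, align tool x with the kettle's +y, and travel.

Emit:
step_arm(commands=[{"translation": [0,0,-17],"roll": 0.02},{"translation": [0,0,-17],"roll": 0.02},{"translation": [0,0,-17],"roll": 0.02},{"translation": [0,0,-17],"roll": 0.02},{"translation": [0,0,-17],"roll": 0.02},{"translation": [0,0,-17],"roll": 0.02},{"translation": [0,0,-17],"roll": 0.02},{"translation": [0,0,-17],"roll": 0.03},{"translation": [25,-15,0],"roll": 0},{"translation": [25,-15,0],"roll": 0},{"translation": [25,-15,0],"roll": 0},{"translation": [25,-15,0],"roll": 0},{"translation": [25,-15,0],"roll": 0},{"translation": [25,-15,0],"roll": 0},{"translation": [25,-15,0],"roll": 0},{"translation": [25,-15,0],"roll": 0},{"translation": [25,-15,0],"roll": 0},{"translation": [25,-15,0],"roll": 0},{"translation": [25,-15,0],"roll": 0},{"translation": [25,-15,0],"roll": 0}], fingers=0)

```text
time: 2.27
tool_pos: [0.4469, -0.256, 0.3628]
tool_rot: [3.141, -0.0, 0.192]
contact_force: [0.7, -0.5, -0.4]
opening: 0.0005
grip_force: 0.0
```

Emit:
step_arm(commands=[{"translation": [10,-24,0],"roll": 0},{"translation": [10,-24,0],"roll": 0},{"translation": [10,-24,0],"roll": 0},{"translation": [10,-24,0],"roll": 0},{"translation": [10,-24,0],"roll": 0},{"translation": [10,-24,0],"roll": 0},{"translation": [10,-24,0],"roll": 0},{"translation": [10,-24,0],"roll": 0},{"translation": [10,-24,0],"roll": 0},{"translation": [10,-24,0],"roll": 0},{"translation": [10,-24,0],"roll": 0},{"translation": [10,-24,0],"roll": 0},{"translation": [10,-24,0],"roll": 0},{"translation": [10,-24,0],"roll": 0},{"translation": [10,-24,0],"roll": 0},{"translation": [10,-24,0],"roll": 0},{"translation": [10,-24,0],"roll": 0},{"translation": [10,-24,0],"roll": 0},{"translation": [0,0,0],"roll": 0},{"translation": [0,0,0],"roll": 0}])

```text
time: 3.93
tool_pos: [0.5403, 0.2022, 0.3621]
tool_rot: [3.141, 0.001, 0.194]
contact_force: [-0.4, 0.6, -0.1]
opening: 0.0007
grip_force: 0.0
```

```bash
cat > rel.py <<'E'
from h import *
q=np.load("q.npy");s=observe();d=s["tool_pos"][:2]-q[:2];c,n=np.cos(q[2]),np.sin(q[2])
print("kettle-frame TCP mm",np.round([1e3*(c*d[0]+n*d[1]),1e3*(-n*d[0]+c*d[1]),1e3*s["tool_pos"][2]-19],1),"yaw",s["tool_rot"][2],"want",q[2]+np.pi/2)
E
python3 rel.py
```

```text
kettle-frame TCP mm [ 59.  -17.7 343.1] yaw 0.19403572593251317 want 0.19253413082322868
```

Emit:
step_arm(commands=[{"translation": [4,-15,0],"roll": 0},{"translation": [4,-15,0],"roll": 0},{"translation": [4,-15,0],"roll": 0},{"translation": [4,-14,0],"roll": 0},{"translation": [4,0,17],"roll": 0},{"translation": [2,0,17],"roll": 0},{"translation": [0,0,16],"roll": 0},{"translation": [0,0,0],"roll": 0},{"translation": [0,0,0],"roll": 0}])

```text
time: 4.68
tool_pos: [0.5506, 0.2632, 0.3123]
tool_rot: [3.141, 0.002, 0.192]
contact_force: [-0.4, 0.3, 0.1]
opening: 0.0004
grip_force: 0.0
```

```bash
cat > look.py <<'E'
from h import *
import sys
o=np.zeros((480,800,3),np.uint8)
for c,x0,y0,w,h,ox in(("scene",180,115,100,120,0),("top",160,160,100,100,400)):
    o[:h*4,ox:ox+400]=cv2.resize(read_camera(c)[y0:y0+h,x0:x0+w,::-1],(w*4,h*4),interpolation=cv2.INTER_CUBIC)
cv2.imwrite(sys.argv[1],o)
E
python3 rel.py; python3 look.py pics/n1.png
```

```text
kettle-frame TCP mm [  1.1   4.1 293.3] yaw 0.19162819068010206 want 0.19253413082322868
```

View pics/n1.png

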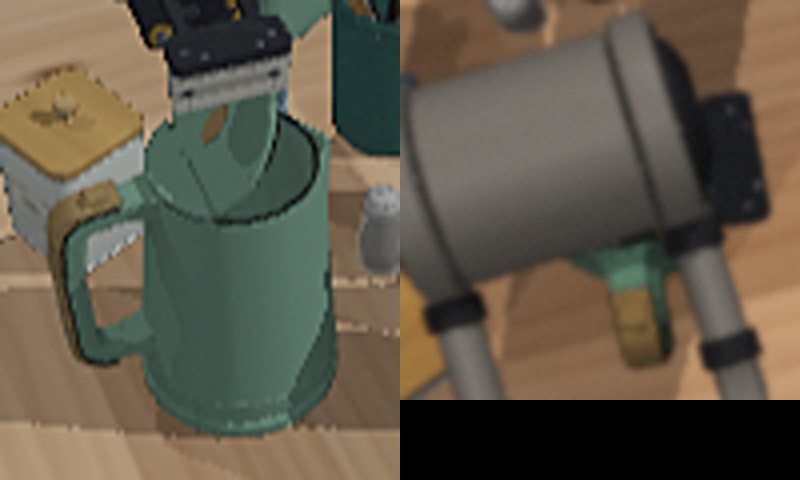

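Run:
```python
from h import *
p=observe()["tool_pos"]
for dz in(0,.066): print(dz,(proj("scene",p+[0,0,dz])[0]-[180,115])*4)
im=read_camera("scene")[85:165,190:270,::-1]
cv2.imwrite("pics/n2.png",cv2.resize(im,(560,560),interpolation=cv2.INTER_CUBIC))
```

```text
0 [192.80886327  89.6214016 ]
0.066 [187.83679067  11.61779333]
```

View pics/n2.png

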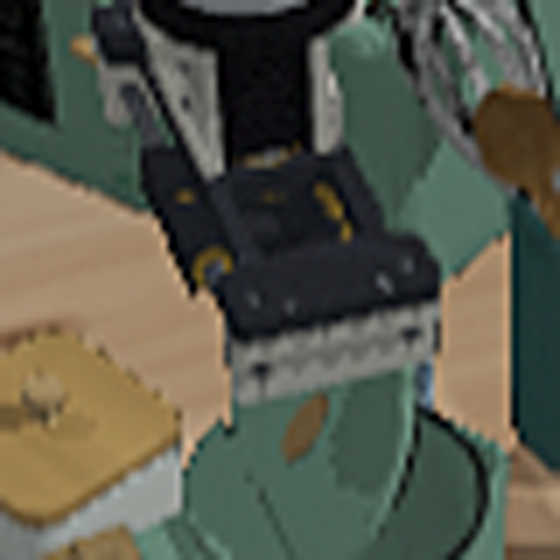

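The gripper body hides the fingertips in this view, but the TCP projection at crop (193,90) agrees with the plan. I'll advance toward the lid.

Emit:
step_arm(commands=[{"translation": [5,0,5],"roll": 0},{"translation": [5,0,0],"roll": 0},{"translation": [5,0,0],"roll": 0},{"translation": [5,0,0],"roll": 0},{"translation": [3,0,0],"roll": 0},{"translation": [3,0,0],"roll": 0},{"translation": [3,0,0],"roll": 0},{"translation": [3,0,0],"roll": 0},{"translation": [0,0,0],"roll": 0}])

```text
time: 5.58
tool_pos: [0.5826, 0.2695, 0.3075]
tool_rot: [3.141, 0.0, 0.192]
contact_force: [0.4, 0.4, -0.3]
opening: 0.0002
grip_force: 0.1
```

Emit:
step_arm(commands=[{"translation": [3,0,2],"roll": 0},{"translation": [2,0,2],"roll": 0},{"translation": [2,0,3],"roll": 0},{"translation": [3,0,3],"roll": 0},{"translation": [3,0,3],"roll": 0},{"translation": [2,0,3],"roll": 0},{"translation": [2,0,3],"roll": 0},{"translation": [2,0,3],"roll": 0},{"translation": [2,0,3],"roll": 0},{"translation": [2,0,4],"roll": 0},{"translation": [2,0,4],"roll": 0},{"translation": [1,0,3],"roll": 0},{"translation": [0,0,0],"roll": 0}])

```text
time: 6.67
tool_pos: [0.6077, 0.2743, 0.2705]
tool_rot: [3.141, 0.001, 0.192]
contact_force: [-0.7, 0.9, -0.3]
opening: 0.0005
grip_force: 0.0
```

```bash
python3 rel.py; python3 look.py pics/n3.png
```

```text
kettle-frame TCP mm [  1.2  62.2 251.5] yaw 0.19168535480376825 want 0.19253413082322868
```

View pics/n3.png

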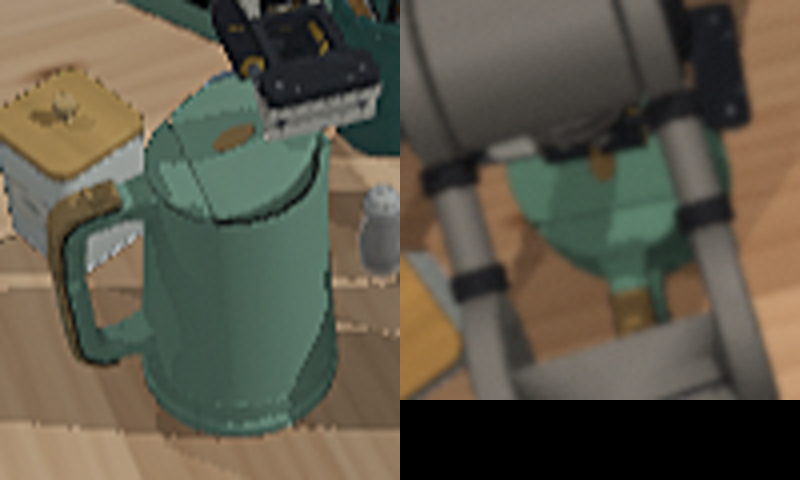

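The lid follows the fingers and is now about 0.3 rad open. I'll continue down gently.

Emit:
step_arm(commands=[{"translation": [1,0,4],"roll": 0},{"translation": [1,0,4],"roll": 0},{"translation": [1,0,4],"roll": 0},{"translation": [0,0,4],"roll": 0},{"translation": [0,0,3],"roll": 0},{"translation": [0,0,2],"roll": 0},{"translation": [0,0,1],"roll": 0},{"translation": [0,0,0],"roll": 0},{"translation": [0,0,0],"roll": 0}])

```text
time: 7.52
tool_pos: [0.6105, 0.275, 0.2496]
tool_rot: [3.141, 0.0, 0.192]
contact_force: [-0.1, 0.7, 0.5]
opening: 0.0005
grip_force: 0.0
```

Emit:
step_arm(commands=[{"translation": [0,0,1],"roll": 0},{"translation": [0,0,1],"roll": 0},{"translation": [0,0,1],"roll": 0},{"translation": [0,0,0.5],"roll": 0},{"translation": [0,0,0.5],"roll": 0},{"translation": [0,0,0],"roll": 0}])

```text
time: 8.02
tool_pos: [0.6106, 0.275, 0.2456]
tool_rot: [3.142, 0.0, 0.192]
contact_force: [1.0, 1.0, 0.5]
opening: 0.0004
grip_force: 0.0
```

Emit:
step_arm(commands=[{"translation": [0,0,0.5],"roll": 0},{"translation": [0,0,0.5],"roll": 0},{"translation": [0,0,0],"roll": 0}])

```text
time: 8.27
tool_pos: [0.6106, 0.275, 0.2446]
tool_rot: [3.141, 0.0, 0.192]
contact_force: [0.6, -0.8, 0.2]
opening: 0.0004
grip_force: 0.1
```

Emit:
step_arm(commands=[{"translation": [0,0,0.4],"roll": 0},{"translation": [0,0,0],"roll": 0}])

```text
time: 8.43
tool_pos: [0.6106, 0.275, 0.2442]
tool_rot: [3.141, 0.0, 0.192]
contact_force: [0.2, -0.4, -0.2]
opening: 0.0005
grip_force: 0.2
```

Emit:
step_arm(commands=[{"translation": [0,0,0.4],"roll": 0},{"translation": [0,0,0],"roll": 0}])

```text
time: 8.6
tool_pos: [0.6106, 0.275, 0.2438]
tool_rot: [3.141, 0.0, 0.192]
contact_force: [0.6, -0.2, 0.8]
opening: 0.0003
grip_force: 0.2
```

Emit:
step_arm(commands=[{"translation": [0,0,0.4],"roll": 0},{"translation": [0,0,0],"roll": 0}])

```text
time: 8.77
tool_pos: [0.6106, 0.275, 0.2437]
tool_rot: [3.142, -0.0, 0.192]
contact_force: [-0.3, -0.0, 1.6]
opening: 0.0005
grip_force: 0.6
```

Emit:
step_arm(commands=[{"translation": [0,0,0.4],"roll": 0},{"translation": [0,0,0],"roll": 0}])

```text
time: 8.93
tool_pos: [0.6106, 0.275, 0.2436]
tool_rot: [3.142, -0.001, 0.192]
contact_force: [-1.1, -0.4, 3.1]
opening: 0.0008
grip_force: 1.7
```

Emit:
step_arm(commands=[{"translation": [0,0,0.5],"roll": 0},{"translation": [0,0,0],"roll": 0}])

```text
time: 9.1
tool_pos: [0.6106, 0.275, 0.2435]
tool_rot: [3.142, -0.001, 0.192]
contact_force: [-2.1, -0.7, 5.6]
opening: 0.0004
grip_force: 2.8
```

Emit:
step_arm(commands=[{"translation": [0,0,-5],"roll": 0},{"translation": [0,0,-10],"roll": 0},{"translation": [0,0,-15],"roll": 0},{"translation": [-15,0,-15],"roll": 0},{"translation": [-20,0,0],"roll": 0},{"translation": [-20,0,0],"roll": 0},{"translation": [-20,0,0],"roll": 0},{"translation": [-20,0,0],"roll": 0},{"translation": [-20,0,0],"roll": 0},{"translation": [-20,0,0],"roll": 0},{"translation": [-20,0,0],"roll": 0},{"translation": [-20,0,0],"roll": 0},{"translation": [-20,0,0],"roll": 0},{"translation": [0,0,0],"roll": 0},{"translation": [0,0,0],"roll": 0}])

```text
time: 10.35
tool_pos: [0.4192, 0.238, 0.2886]
tool_rot: [-3.141, -0.002, 0.192]
contact_force: [0.5, 0.8, 0.2]
opening: 0.0005
grip_force: 0.0
```

```bash
python3 rel.py; python3 look.py pics/n4.png
```

```text
kettle-frame TCP mm [   0.8 -129.7  269.6] yaw 0.19221262806340444 want 0.19253413082322868
```

View pics/n4.png

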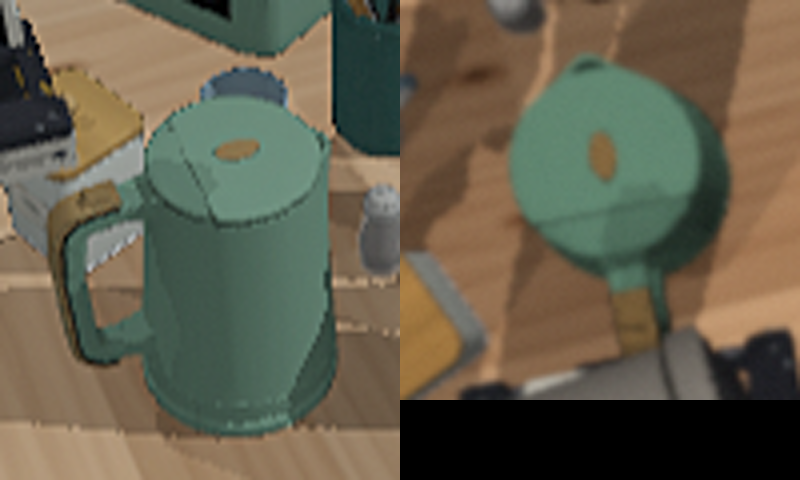

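The lid is shut, with its seam flush, and the kettle has not shifted. Next is the switch: target TCP at kettle y ≈ -84.5, so the fingertip's inner edge bears at about -75.

Emit:
step_arm(commands=[{"translation": [15,0,0],"roll": 0},{"translation": [15,0,0],"roll": 0},{"translation": [10,-1,0],"roll": 0},{"translation": [5,0,0],"roll": 0},{"translation": [0,0,12],"roll": 0},{"translation": [0,0,12],"roll": 0},{"translation": [0,0,10],"roll": 0},{"translation": [0,0,8],"roll": 0},{"translation": [0,0,3],"roll": 0},{"translation": [0,0,0],"roll": 0},{"translation": [0,0,0],"roll": 0}])

```text
time: 11.37
tool_pos: [0.4634, 0.2475, 0.2429]
tool_rot: [3.142, -0.0, 0.192]
contact_force: [-0.2, -0.2, -0.1]
opening: 0.0005
grip_force: 0.0
```

```bash
python3 rel.py
```

```text
kettle-frame TCP mm [-1.000e-01 -8.450e+01  2.239e+02] yaw 0.1918227170285336 want 0.19253413082322868
```

Emit:
step_arm(commands=[{"translation": [0,0,1],"roll": 0},{"translation": [0,0,1],"roll": 0},{"translation": [0,0,1],"roll": 0},{"translation": [0,0,0.5],"roll": 0},{"translation": [0,0,0],"roll": 0}])

```text
time: 11.78
tool_pos: [0.4631, 0.2474, 0.2391]
tool_rot: [3.141, -0.0, 0.192]
contact_force: [-0.3, -0.6, -0.3]
opening: 0.0004
grip_force: 0.0
```

Emit:
step_arm(commands=[{"translation": [0,0,0.5],"roll": 0},{"translation": [0,0,0],"roll": 0}])

```text
time: 11.95
tool_pos: [0.4632, 0.2474, 0.2388]
tool_rot: [3.142, -0.0, 0.192]
contact_force: [-0.8, 0.2, 2.3]
opening: 0.0007
grip_force: 0.7
```

Emit:
step_arm(commands=[{"translation": [0,0,0.5],"roll": 0},{"translation": [0,0,0],"roll": 0}])

```text
time: 12.12
tool_pos: [0.463, 0.2474, 0.2383]
tool_rot: [3.142, 0.0, 0.192]
contact_force: [-1.9, -0.8, 3.1]
opening: 0.0007
grip_force: 1.5
```

Emit:
step_arm(commands=[{"translation": [0,0,0.5],"roll": 0},{"translation": [0,0,0],"roll": 0}])

```text
time: 12.28
tool_pos: [0.463, 0.2474, 0.2377]
tool_rot: [3.142, 0.0, 0.192]
contact_force: [-1.9, -0.9, 2.5]
opening: -0.0
grip_force: 1.8
```

Emit:
step_arm(commands=[{"translation": [0,0,0.5],"roll": 0},{"translation": [0,0,0],"roll": 0}])

```text
time: 12.45
tool_pos: [0.463, 0.2474, 0.2372]
tool_rot: [3.142, 0.0, 0.192]
contact_force: [-3.1, -1.1, 4.2]
opening: 0.0008
grip_force: 2.7
```

Emit:
step_arm(commands=[{"translation": [0,0,0.4],"roll": 0},{"translation": [0,0,0],"roll": 0}])

```text
time: 12.62
tool_pos: [0.463, 0.2474, 0.2372]
tool_rot: [3.142, -0.0, 0.192]
contact_force: [-2.8, -1.1, 6.8]
opening: 0.0009
grip_force: 3.7
```

Emit:
step_arm(commands=[{"translation": [0,0,0.4],"roll": 0},{"translation": [0,0,0],"roll": 0}])

```text
time: 12.78
tool_pos: [0.463, 0.2474, 0.2371]
tool_rot: [-3.142, -0.0, 0.192]
contact_force: [-5.0, -1.3, 7.9]
opening: 0.0002
grip_force: 4.7
```

The rocker moved about 1.7 mm and met its stop as the force rose to 8 N. I'll draw straight up and back.

Emit:
step_arm(commands=[{"translation": [0,0,-2],"roll": 0},{"translation": [0,0,-5],"roll": 0},{"translation": [0,0,-10],"roll": 0},{"translation": [0,0,-15],"roll": 0},{"translation": [0,0,-20],"roll": 0},{"translation": [0,0,-20],"roll": 0},{"translation": [0,20,-20],"roll": 0},{"translation": [0,25,0],"roll": 0},{"translation": [0,25,0],"roll": 0},{"translation": [0,25,0],"roll": 0},{"translation": [0,25,0],"roll": 0},{"translation": [0,25,0],"roll": 0},{"translation": [0,25,0],"roll": 0},{"translation": [0,25,0],"roll": 0},{"translation": [0,0,0],"roll": 0},{"translation": [0,0,0],"roll": 0}])

```text
time: 14.12
tool_pos: [0.5007, 0.055, 0.3287]
tool_rot: [3.142, -0.001, 0.189]
contact_force: [-0.6, 0.9, -0.1]
opening: 0.0002
grip_force: 0.0
```

Run:
```python
from h import *
o=np.zeros((600,800,3),np.uint8)
for c,x0,y0,ox in(("scene",185,130,0),("top",185,210,400)):
    n=read_camera(c)[:,:,::-1]; a=cv2.imread(f"pics/{c}0.png")
    for i,im in enumerate((a,n)): o[i*300:i*300+300,ox:ox+400]=cv2.resize(im[y0:y0+42,x0:x0+56],(400,300),interpolation=cv2.INTER_CUBIC)
    q=np.load("q.npy")
    # shift of kettle lower body / handle between pictures
    y,x,h,w=(170,205,55,65) if c=="scene" else (222,208,30,22)
    g=lambda im:np.float32(cv2.cvtColor(np.ascontiguousarray(im),cv2.COLOR_BGR2GRAY)[y:y+h,x:x+w])
    print(c,cv2.phaseCorrelate(g(a),g(n)))
cv2.imwrite("pics/n5.png",o); print(observe()["tool_pos"],observe()["contact_force"])
```

```text
scene ((0.0413870170257411, -0.33037375263158), 0.5651336276972735)
top ((0.06695383856688508, 0.1404602763663636), 0.8908683713939455)
[0.50036953 0.0564796  0.32862086] [0.53325914 0.10647651 0.52664453]
```

View pics/n5.png

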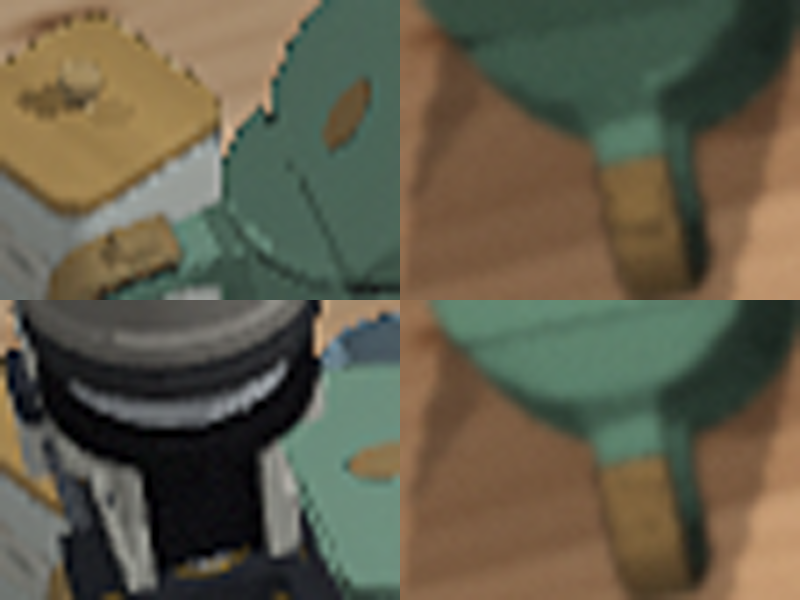

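The lid is shut, and the rocker's dark end line in the top view (tile px 645,228) has gone, so the switch is down. The handle did not move measurably (about 0.1 px in the top view), and the arm is clear.

```bash
python3 -c "
from cell import *
print(hand_in())"
```

```text
the job is handed in; nothing more can be done
None
```

I pushed the lid fully shut, then pressed the rocker switch down to its stop (on) and drew the arm clear; the pictures show no shift of the kettle, and I handed the job in at about 14 s.

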